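# Clamp the two-connector module in the board vise

### The job

Take the metal-cased module with two round connectors on top out of the crowded rack and stand it, connectors up, on the bed of the blue vise between the open jaws, centred across them, then let go of it. Crank the vise handle clockwise until the sliding jaw holds the module firmly against the fixed jaw, and let go. Leave the other modules standing in the rack.

Things in the scene. Friction and masses are not known exactly. Their poses are not given: they have to be found in the camera images.
- module_two: The module to clamp: upright flat aluminium case 56 (x) by 14 (y, thickness) by 66 high (z); on top two round brass connectors, 11 across, 12 high, 32 apart along x. 0.07 to 0.14 kg. Origin: centre of its underside, 8 above the table at the start, in any one of the rack's five slots, axes as the rack. Only 18 is free beside its flat faces; its narrow ends, 56 apart, are clear.
- module_one: Another module of the same case in the rack, with a single round brass connector in the middle of its top. Stays in the rack. Origin as module_two.
- module_bar: Another module of the same case in the rack, with one black rectangular connector, 36 by 9 by 10 high, on top. Stays in the rack. Origin as module_two.
- module_plain: Another module of the same case in the rack, with a flat top (a thin white sticker). Stays in the rack. Origin as module_two.
- module_fins: Another module of the same case in the rack, with seven short cooling fins, 10 high, on top. Stays in the rack. Origin as module_two.
- rack: Black rack fixed to the table, 72 (x) by 182 (y); origin: centre of its underside. Five slots in a row along y, 32 apart, a module in each, x along the rack's x. Slot floor 8 above the table, slots 16.5 wide between ribs 24 high that are only 36 wide in x, so the modules' ends stand free beyond them (lips 5 high along the rack's edges). Modules lift straight up.
- vise: Blue board vise fixed to the table, 90 (x) by 215 (y). Origin: on the table below the middle of the fixed jaw's face. The fixed jaw (18 thick) lies at +y of it; the sliding jaw comes from -y; the crank is at the -y end. Jaws 34 wide in x, tops 50 above the table; the bed between is 34 wide, 18 above the table. The clamped module lies with x along the vise's x, either way round.
- bed (a point): Point on the bed surface (18 above the table) where the underside centre of the clamped module ends up: 7 in front of the fixed jaw's face, in the middle of its width. Axes as the vise.
- jaw: Steel face plate of the sliding jaw, 34 wide, 8 thick, 31 high. Origin: lower edge of its clamping face, mid-width; axes as the vise. Gap between the jaws = minus its y in the vise's frame. It pushes a loosely standing module along the bed to the fixed jaw; springs behind it (3 N/mm) then yield on cranking: about 12 N a quarter turn after the module meets the fixed jaw, 18 N at the end stop.
- crank (a joint): Crank angle, rad: 0 with the jaws 46 apart, growing clockwise from above to the end stop at 14.9; each turn closes the jaw by 16. Starts at 0.3 to 4.5 (gap 45 to 34.5); the 14 thick module is touched on both sides at 12.6. Turning to the end stop does no harm. Friction 0.10 N m (2 to 3 N at the handle); it stays where it is left.
- crank_grip (a point): Middle of the crank's upright black handle, 84 above the table: a round grip 18 across, 42 high (63 to 105 above the table), 45 from the crank's axis. It spins freely on its pin, so it can be pinched at any yaw and carried round without turning the gripper.
- crank_axis (a point): Point on the crank's vertical axis at the height of crank_grip; fixed to the vise, 143 from the vise's origin along its -y. The crank arm below has its top at 62 above the table, the gear housing under it is 60 by 70.
Things that resemble listed ones, but are neither listed nor needed, are in the scene too. Leave any red look-alike of the module_two alone. Leave any yellow look-alike of the vise alone.

How it is judged:
On the way, in this order (a step that is already met when the one before it is completed fails the run):
1. the two-connector module is lifted out of the rack, its underside more than 50 mm above the table (height (world z) of module_two above 0.05 m), for 0.1 s.
2. it stands on the bed between the open jaws, let go and not yet clamped (z of module_two in the frame of bed between -0.003 and 0.004 m and angle between module_two's own z axis and vertical below 0.1 rad and x of module_two in the frame of bed between -0.012 and 0.012 m and y of module_two in the frame of bed between -0.035 and 0.003 m and contact force between jaw and module_two below 2 N and contact force between the fingers and module_two below 0.1 N), for 0.2 s.
At the end, for the whole second after the job is handed in: The module stands upright and square (0.1 rad) on the bed (4 mm), within 12 mm of the middle of the jaws, within 3 mm of its place against the fixed jaw, pressed by the sliding jaw with over 8 N; module and crank at rest; the other modules within 15 mm and 0.3 rad of their start in the rack (contact force between each of jaw, vise and module_two above 8 N and z of module_two in the frame of bed between -0.003 and 0.004 m and x of module_two in the frame of bed between -0.012 and 0.012 m and y of module_two in the frame of bed between -0.003 and 0.003 m and angle between module_two's own z axis and vertical below 0.1 rad and angle between the y axis of module_two and the y axis of vise, either way round below 0.1 rad and linear speed of module_two below 0.01 m/s and velocity of joint crank between -0.1 and 0.1 rad/s); the robot touches nothing.
It fails at once if another module is moved more than 15 mm or tipped more than 0.3 rad (distance of any of module_one, module_bar, module_plain, module_fins from where it was at the start of the episode above 0.015 m or angle between any of module_one, module_bar, module_plain, module_fins's own z axis and vertical above 0.3 rad).
It also fails if it takes over 58 s, if anything falls off the work surface, if the arm or the gripper's body presses on something with over 40 N, if the wrist force passes 120 N, or if a joint passes its speed limit or range.

### The arm

A 6-joint arm with a two-finger parallel gripper is mounted at the origin on the work surface. World frame = base frame: x ahead of the robot, y to its left, z up, the work surface at z = 0. Lengths are in m, angles in rad, forces in N, time in s.
With the tool pointing down it reaches from about 0.25 to 0.725 m from the base axis. Payload 4 kg.
Tool frame: the origin (TCP) lies between the finger pads; the fingertips stand 11 mm ahead of it and the grasp point (between the pads) lies 8 mm behind it (bot.tip_extent is the distance from the TCP to the fingertips, in m); z points along the fingers, y is the line along which they close (so a half turn about z gives the same grasp; the last joint's range is limited). The gripper opens to 85 mm and grips with 20 to 120 N. Pads are 22 mm wide; open, the fingers measure 114 mm over their backs; the gripper's body (76 mm by 85 mm) begins 54 mm behind the grasp point. The pads swing forward as they close: fully open they stand 13 mm farther back than shut.
Start: joints at [-1.144, 0.241, 0.005, 1.335, 0, 1.571], TCP at [0.207, -0.455, 0.206] pointing down, gripper open.
Joint ranges: [-2.72, 2.72], [-1.05, 1.87], [-1.09, 1.28], [-1.99, 2.15], [-1.42, 1.44], [-3.14, 3.14]. Speed limits (rad/s): [2.79, 2.79, 3.14, 3.14, 3.14, 3.14].

### API

Orientations are given as a unit quaternion [x, y, z, w].
In Python, from workcell import bot gives the robot as it stands. The module is installed in compiled form; this text tells all that it offers.
- The arm moves only by the tool drive_tool, never from a script. Its argument "rows" is a list of rows, each an object of numbers: "dx", "dy", "dz": the shift along the tool's x, y, z in units of 50 mm (1.0 is 50 mm); "wx", "wy", "wz": the turn, a rotation vector about the tool's x, y, z in units of 5 degrees (1.0 is 5 degrees); "hand": the finger opening in mm, from 0 to 85.4. A call has 1 to 20 rows; each row is the pose to reach, as a shift and turn from the pose commanded when the call began, along the tool's axes at that moment; what a row does not reach only later rows make up. A row lasts 1/10 s, in which the tool goes at most 50 mm and 8.59 degrees, less where a joint would pass 70% of its speed; a pose out of reach is approached as far as the arm can. A call with a gripper value outside its range is refused whole. The fingers move at their own pace and stop on an object; the grip force is fixed at half the most. Time passes only in rows, so rows that repeat a pose let the fingers close. It gives the time, the measured TCP pose, the force, the opening and the grip force at its end, in the units of the state.
- bot.get_obs(): the state, without advancing time (a new reading comes with each control period).
- bot.camera(name): name is "side" or "top" or "wrist"; returns the picture (420x560x3 uint8, red, green, blue); there is no depth.
- bot.get_calibration(name): a dict with "vfov" (degrees; the focal length in pixels is half the picture's height over the tangent of half this angle, whatever the lens; pixels are square), "cx", "cy" (the principal point, pixels), "origin" and "rotation" of the camera in the world; the wrist camera has in their place "mount" (4x4, takes a point from camera to tool coordinates, whose origin is the TCP and whose axes are the flange's). Camera axes: x right, y up, looking along -z (the intrinsics and any distortion apply to the point x, -y, -z); pixel columns grow to the right and rows downward; lengths in m; the calibration is good to about 2 mm. The wrist camera is an equidistant fisheye: a pixel r from the principal point sees the ray r / f radians off the axis. A picture is of the moment at which its call begins: read the wrist's pose just before it. get_calibration takes no time and is no camera call.
- bot.job_done(): hands the job in; it is judged then, once.
Trained networks look in the newest picture that a camera, given by its name, has taken for a name from the list of things; names that differ only in an ending like _2 or _b are one class to them, and where a whole thing is asked for, a point or a joint stands for the part that bears it (a point fixed in the world has none). Each returns a list of dicts, best first, with "score" (0 to 1); they miss things now and then, are a little off and sometimes report something else, mostly with a low value. They report only what shows in the picture. A call takes as long as a camera call. They do not tell look-alikes from the thing itself.
- bot.look_for(camera, thing): "extent" ([centre column, centre row, width, height] in pixels, round what is visible of it).
- bot.outline_of(camera, thing): "region" (420x560 bool, what is visible of it) and "extent" ([centre column, centre row, width, height] in pixels, round what is visible of it).
The state is a dict: "clock": time; "joint_pos": joint angles; "joint_vel": joint speeds; "tau": joint torques, N m; "eef_pos": TCP position; "tool_rot": TCP orientation; "ft_force": force on the tool from outside, world axes, zero at the start; "ft_torque": the same for the moment, N m; "grip_width": finger opening in m; "grasp_force": force on a finger pad.
Only numpy, scipy, OpenCV 4.12 (cv2) and the standard library are available. Lean on these libraries where they do the work, as an engineer would, in place of code of your own. Each camera call takes 0.05 s, during which the arm holds its last target. There are 200 camera calls.

## Working session

There is one attempt and no reset: what is moved stays moved. The work goes in short steps, Python scripts to look and compute and a tool call to move; the robot and the scene stay as the last step left them, time stands still between calls to the robot, and variables do not carry over. Pictures are saved under pics/ and viewed, at most 10 in all, crops included, and the job is handed in when it is done.

Besides the shell and the picture viewer there is one more tool, called after "Request:" in YAML: its name, and indented under it one key for each argument. drive_tool: Moves the arm, as the interface text tells. Its arguments: {"type":"object","properties":{"rows":{"type":"array","items":{"type":"object","properties":{"dx":{"type":"number"},"dy":{"type":"number"},"dz":{"type":"number"},"wx":{"type":"number"},"wy":{"type":"number"},"wz":{"type":"number"},"hand":{"type":"number"}}}}},"required":["rows"]}

```bash
mkdir -p pics
cat > h.py <<'E'
import numpy as np, cv2
from workcell import bot
from scipy.spatial.transform import Rotation as R
def calib(n):
    c=bot.get_calibration(n); f=210/np.tan(np.radians(c['vfov'])/2); return c,f
def ray(n,u,v,obs=None):
    c,f=calib(n); x=(u-c['cx'])/f; y=(v-c['cy'])/f
    if n=='wrist':
        r=np.hypot(x,y); d=np.array([np.sin(r)*x/max(r,1e-9),-np.sin(r)*y/max(r,1e-9),-np.cos(r)])
        M=np.array(c['mount']); T=np.eye(4); T[:3,:3]=R.from_quat(obs['tool_rot']).as_matrix(); T[:3,3]=obs['eef_pos']
        M=T@M; return M[:3,3],M[:3,:3]@d
    return np.array(c['origin']),np.array(c['rotation'])@np.array([x,-y,-1])
def at_z(n,u,v,z,obs=None):
    o,d=ray(n,u,v,obs); return o+d*(z-o[2])/d[2]
def proj(n,p,obs=None):
    c,f=calib(n); p=np.asarray(p,float)
    if n=='wrist':
        T=np.eye(4); T[:3,:3]=R.from_quat(obs['tool_rot']).as_matrix(); T[:3,3]=obs['eef_pos']; M=T@np.array(c['mount']); o,Rm=M[:3,3],M[:3,:3]
    else: o,Rm=np.array(c['origin']),np.array(c['rotation'])
    q=Rm.T@(p-o); q=np.array([q[0],-q[1],-q[2]])
    if n=='wrist':
        t=np.arctan2(np.hypot(q[0],q[1]),q[2]); s=t/np.hypot(q[0],q[1]); return f*q[0]*s+c['cx'],f*q[1]*s+c['cy']
    return f*q[0]/q[2]+c['cx'],f*q[1]/q[2]+c['cy']
def save(n,name):
    im=bot.camera(n); cv2.imwrite('pics/'+name,im[:,:,::-1]); return im
E
python3 - <<'E'
from h import *
a=save('top','top.png'); b=save('side','side.png')
cv2.imwrite('pics/both.png',cv2.resize(np.vstack([a,b]),None,fx=.71,fy=.71)[:,:,::-1])
for n in('top','side'):
    print(bot.get_calibration(n))
    for t in('module_two','rack','vise','jaw','crank_grip'):
        print(n,t,[(np.round(d['extent']),round(d['score'],2)) for d in bot.look_for(n,t)][:5])
print(bot.get_calibration('wrist'),bot.get_obs())
E
```

```text
{'vfov': 57.756053149359, 'cx': 278.0117974273827, 'cy': 206.4254440173413, 'origin': array([0.32229047, 0.03547902, 0.83087984]), 'rotation': array([-0.07873766,  0.08848305,  0.73958923, -0.66255483])}
top module_two [(array([164., 231.,  20.,  34.]), 0.81), (array([108., 256.,  38.,  30.]), 0.68), (array([195., 227.,  13.,  33.]), 0.44)]
top rack [(array([185., 232.,  90.,  30.]), 0.68)]
top vise [(array([353., 190., 118.,  56.]), 0.73), (array([473., 259., 114.,  62.]), 0.6)]
top jaw [(array([466., 263.,  10.,  17.]), 0.67), (array([392., 171.,  36.,  22.]), 0.32)]
top crank_grip [(array([518., 246.,  23.,  35.]), 0.69), (array([390., 173.,  38.,  18.]), 0.61)]
{'vfov': 51.2581210775835, 'cx': 284.43801664189925, 'cy': 214.70211987303577, 'origin': array([0.1128294 , 0.58929319, 0.89025363]), 'rotation': array([-0.093971  ,  0.32955303,  0.89750378, -0.277581  ])}
side module_two [(array([202., 350.,  28.,  20.]), 0.82), (array([225., 294.,  25.,  32.]), 0.72)]
side rack [(array([233., 299.,  75.,  62.]), 0.96)]
side vise [(array([296., 180.,  60.,  88.]), 0.8), (array([399., 156
[... 671 characters left out ...]
': array([-1.14398850e+00,  2.40602772e-01,  4.97346909e-03,  1.33521428e+00,
       -2.18826283e-05,  1.57082990e+00]), 'joint_vel': array([-1.06662900e-03,  1.02851064e-03,  5.17895629e-04,  2.49575836e-03,
       -5.21541692e-04,  2.30690371e-06]), 'tau': array([ 1.88922320e-05, -3.71972644e+01,  2.52571732e+01,  1.41922603e-03,
       -3.60230672e-05,  3.03140638e-06]), 'eef_pos': array([ 0.20696853, -0.45513024,  0.20619493]), 'tool_rot': array([ 9.77319225e-01,  2.11771415e-01, -1.56973973e-05, -2.07736289e-05]), 'ft_force': array([-0.05661487,  0.020385  ,  0.03603273]), 'ft_torque': array([-0.00411536,  0.02382239,  0.02317092]), 'grasp_force': 0.0, 'grip_width': 0.08502035043243125}
```

View pics/top.png

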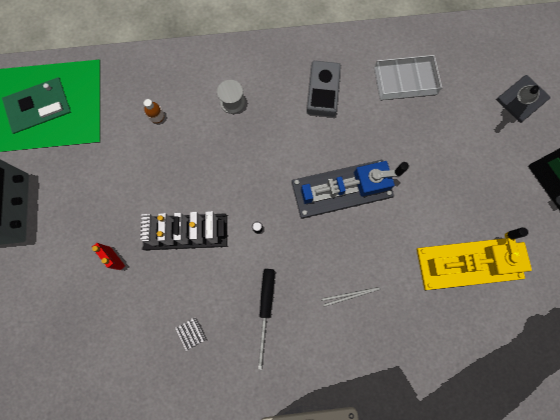

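View pics/side.png

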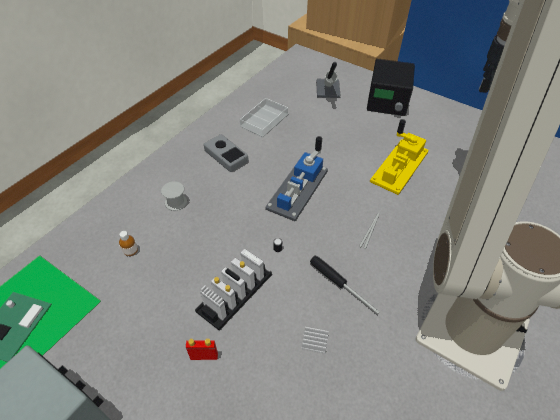

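The top view shows the rack at (185,231) with fins at (146), **two connectors at (162,231)**, bar at (177), one connector at (193) and plain at (210). The look-alikes are the red two-connector module at (108,256), and the yellow vise at (473,259) against the blue one at (345,188). I choose the silver module at (162,231) and the blue vise, and will check with a close crop.

```bash
sed -i "s/np.array(c\['rotation'\])/R.from_quat(c['rotation']).as_matrix()/g" h.py
python3 - <<'E'
from h import *
a=cv2.imread('pics/top.png')
cv2.imwrite('pics/crop.png',np.hstack([cv2.resize(a[205:255,135:235],(400*1,200)),cv2.resize(a[155:220,290:410],(370,200))]))
bot.camera('top')
hsv=cv2.cvtColor(a,cv2.COLOR_BGR2HSV)
m=cv2.inRange(hsv,(12,120,120),(32,255,255)); m[:,:140]=0;m[:,235:]=0;m[:200]=0;m[260:]=0
n,l,s,c=cv2.connectedComponentsWithStats(m)
for i in range(1,n): print(s[i],c[i],at_z('top',*c[i],0.083))
for t,k in(('rack',0),('vise',0)):
    for d in bot.outline_of('top',t)[:2]:
        r=cv2.minAreaRect(np.argwhere(d['region'])[:,::-1].astype(np.float32)); print(t,r,[at_z('top',*p,0.01).round(3) for p in cv2.boxPoints(r)])
for p in((400,170),(378,176),(300,210)): print(p,at_z('top',*p,.06))
E
```

```text
[157 216   6   4  21] [159.61904762 217.42857143] [0.50555151 0.25365275 0.083     ]
[189 222   6   5  25] [191.56 223.92] [0.48528576 0.19071457 0.083     ]
[156 231   7   5  25] [159.   233.16] [0.47369172 0.25605512 0.083     ]
rack ((184.87265014648438, 231.57073974609375), (32.925418853759766, 85.1803970336914), 87.51044464111328) [array([0.529, 0.314, 0.01 ]), array([0.517, 0.127, 0.01 ]), array([0.444, 0.13 , 0.01 ]), array([0.456, 0.313, 0.01 ])]
vise ((476.4151611328125, 261.441650390625), (50.76648712158203, 112.89534759521484), 79.50852966308594) [array([ 0.398, -0.274,  0.01 ]), array([ 0.416, -0.525,  0.01 ]), array([ 0.308, -0.516,  0.01 ]), array([ 0.292, -0.273,  0.01 ])]
vise ((352.7004089355469, 186.0382080078125), (39.54831314086914, 115.78602600097656), 76.82744598388672) [array([ 0.577, -0.025,  0.01 ]), array([ 0.612, -0.289,  0.01 ]), array([ 0.519, -0.292,  0.01 ]), array([ 0.487, -0.034,  0.01 ])]
(400, 170) [ 0.55863433 -0.25297321  0.06      ]
(378, 176) [ 0.5505133  -0.20402282  0.06      ]
(300, 210) [ 0.49505918 -0.03016338  0.06      ]
```

View pics/crop.png

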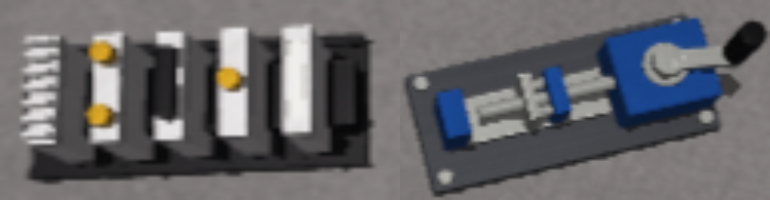

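The close crop confirms slot 2 from the left: silver case, two brass connectors at (159,217) and (159,233). The blue vise has its fixed jaw on the left and the crank on the right. Moving the wrist camera over the vise first.

Request:
drive_tool:
  rows:
    - {"dx": 0.9, "dy": -0.3, "wz": -1.3}
    - {"dx": 1.75, "dy": -0.63, "dz": -0.1, "wz": -2.7}
    - {"dx": 2.6, "dy": -0.95, "dz": -0.2, "wz": -4}
    - {"dx": 3.5, "dy": -1.26, "dz": -0.3, "wz": -5.4}
    - {"dx": 4.4, "dy": -1.6, "dz": -0.3, "wz": -6.8}
    - {"dx": 5.2, "dy": -1.9, "dz": -0.3, "wz": -8}
    - {"dx": 6.1, "dy": -2.2, "dz": -0.3, "wz": -9.4}
    - {"dx": 7, "dy": -2.5, "dz": -0.3, "wz": -11}
    - {"dx": 7.9, "dy": -2.85, "dz": -0.3, "wz": -12}
    - {"dx": 8.75, "dy": -3.16, "dz": -0.3, "wz": -13}
    - {"dx": 8.75, "dy": -3.16, "dz": -0.3, "wz": -13}
    - {"dx": 8.75, "dy": -3.16, "dz": -0.3, "wz": -13}
    - {"dx": 8.75, "dy": -3.16, "dz": -0.3, "wz": -13}

```text
invalid input at $.rows[0]: expected keys dx, dy, dz, wx, wy, wz, hand
```

Run:
```python
from h import *
import json
o=bot.get_obs(); a=save('wrist','w1.png')
json.dump({k:np.asarray(o[k]).tolist() for k in('eef_pos','tool_rot')},open('w1.json','w'))
print(o['clock'],o['eef_pos'],o['tool_rot'],R.from_quat(o['tool_rot']).as_matrix().round(4),o['joint_pos'])
for t in('vise','jaw','crank_grip'):
    for d in bot.look_for('wrist',t)[:3]: print(t,np.round(d['extent']),d['score'])
```

```text
0.75 [ 0.20701483 -0.45517695  0.20626115] [9.77313824e-01 2.11796327e-01 1.78930763e-05 6.89994466e-05] [[ 9.103e-01  4.140e-01  1.000e-04]
 [ 4.140e-01 -9.103e-01 -1.000e-04]
 [ 0.000e+00  1.000e-04 -1.000e+00]] [-1.14396104e+00  2.40534670e-01  5.05757551e-03  1.33517678e+00
  5.74521158e-06  1.57080638e+00]
vise [283.  60. 206. 119.] 0.64
jaw [258.  31.  23.  33.] 0.79
crank_grip [358.  42.  51.  72.] 0.77
```

View pics/w1.png

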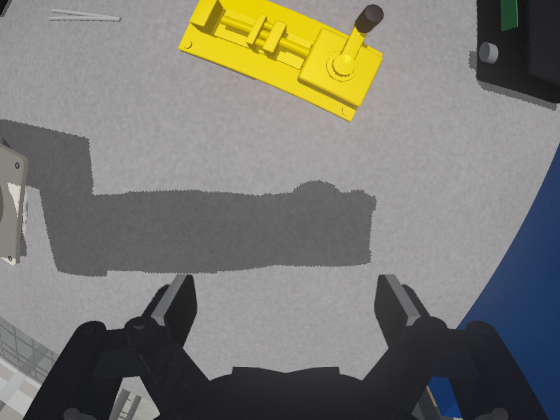

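My call lacked keys, so nothing moved; this picture shows only the yellow look-alike vise. Resending with all the keys.

Request:
drive_tool:
  rows:
    - {"dx": 0.9, "dy": -0.2, "dz": -0.1, "wx": 0, "wy": 0, "wz": -1.4, "hand": 85}
    - {"dx": 1.8, "dy": -0.4, "dz": -0.2, "wx": 0, "wy": 0, "wz": -2.9, "hand": 85}
    - {"dx": 2.7, "dy": -0.7, "dz": -0.3, "wx": 0, "wy": 0, "wz": -4.3, "hand": 85}
    - {"dx": 3.6, "dy": -0.9, "dz": -0.3, "wx": 0, "wy": 0, "wz": -5.8, "hand": 85}
    - {"dx": 4.5, "dy": -1.1, "dz": -0.3, "wx": 0, "wy": 0, "wz": -7.2, "hand": 85}
    - {"dx": 5.4, "dy": -1.35, "dz": -0.3, "wx": 0, "wy": 0, "wz": -8.6, "hand": 85}
    - {"dx": 6.3, "dy": -1.6, "dz": -0.3, "wx": 0, "wy": 0, "wz": -10, "hand": 85}
    - {"dx": 7.2, "dy": -1.8, "dz": -0.3, "wx": 0, "wy": 0, "wz": -11.5, "hand": 85}
    - {"dx": 8.25, "dy": -2.07, "dz": -0.3, "wx": 0, "wy": 0, "wz": -13, "hand": 85}
    - {"dx": 8.25, "dy": -2.07, "dz": -0.3, "wx": 0, "wy": 0, "wz": -13, "hand": 85}
    - {"dx": 8.25, "dy": -2.07, "dz": -0.3, "wx": 0, "wy": 0, "wz": -13, "hand": 85}
    - {"dx": 8.25, "dy": -2.07, "dz": -0.3, "wx": 0, "wy": 0, "wz": -13, "hand": 85}

```text
clock: 2.15
eef_pos: [0.5388, -0.1907, 0.221]
tool_rot: [0.711, 0.703, -0.0, -0.0]
ft_force: [-0.7, 0.1, 0.3]
grip_width: 0.0847
grasp_force: 0.0
```

```bash
cat > w.py <<'E'
from h import *
import json,sys
name=sys.argv[1]
o=bot.get_obs(); a=save('wrist',name+'.png')
json.dump({k:np.asarray(o[k]).tolist() for k in('eef_pos','tool_rot')},open(name+'.json','w'))
print(o['clock'],o['eef_pos'].round(4),R.from_quat(o['tool_rot']).as_matrix().round(4).tolist(),o['joint_pos'].round(3))
for t in sys.argv[2:]:
    for d in bot.look_for('wrist',t)[:3]: print(t,np.round(d['extent']),d['score'])
E
python3 w.py w2 vise jaw crank_grip
```

```text
2.15 [ 0.5388 -0.1907  0.221 ] [[0.0107, 0.9999, -0.001], [0.9999, -0.0107, -0.0002], [-0.0002, -0.001, -1.0]] [-3.400e-01  3.810e-01  2.390e-01  1.429e+00 -1.000e-03  1.242e+00]
vise [289. 155.  98. 224.] 0.79
vise [158. 304.  84. 116.] 0.6
jaw [284. 108.  34.  10.] 0.68
crank_grip [299. 230.  22.  73.] 0.71
```

View pics/w2.png

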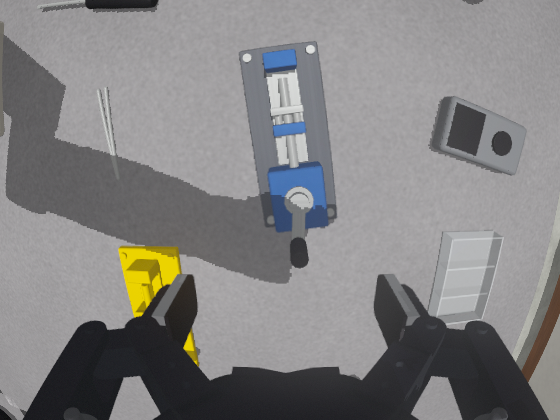

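Blue vise clearly in view: fixed jaw (280,60), sliding jaw plate (287,110), crank hub (299,200), handle (299,252) pointing to -y.

Run:
```python
from h import *
import json
o=json.load(open('w2.json')); a=cv2.imread('pics/w2.png')
hsv=cv2.cvtColor(a,cv2.COLOR_BGR2HSV)
m=cv2.inRange(hsv,(105,150,60),(125,255,255)); m[:,:230]=0; m[:,345:]=0
n,l,s,c=cv2.connectedComponentsWithStats(m)
for i in range(1,n):
    if s[i][4]>50:
        v=hsv[...,2][l==i]; r=cv2.minAreaRect(np.argwhere(l==i)[:,::-1].astype(np.float32))
        print(s[i],c[i],np.percentile(v,[10,50,90]),[at_z('wrist',*p,.05,o)[:2].round(4) for p in cv2.boxPoints(r)])
for p,z in(((299,200),.066),((247,58),.008),((310,49),.008),((330,213),.008),((270,220),.008),((301,240),.105)): print(p,at_z('wrist',*p,z,o).round(4))
cv2.imwrite('pics/c2.png',cv2.resize(a[36:276,230:350],(400,800))[:600])
big=cv2.resize(a[36:276,230:350],None,fx=3.3,fy=3.3,interpolation=cv2.INTER_CUBIC)
cv2.imwrite('pics/c2.png',np.hstack([big[:396],big[396:792]]))
```

```text
[263  50  33  18 463] [279.14686825  58.33693305] [185. 190. 191.] [array([ 0.5153, -0.0458]), array([ 0.5472, -0.0422]), array([ 0.5489, -0.0582]), array([ 0.517 , -0.0618])]
[270 170  52  27 578] [289.84948097 182.95847751] [178. 179. 181.] [array([ 0.5187, -0.1742]), array([ 0.571 , -0.1666]), array([ 0.5751, -0.1915]), array([ 0.5219, -0.1994])]
(299, 200) [ 0.5505 -0.198   0.066 ]
(247, 58) [ 0.4945 -0.043   0.008 ]
(310, 49) [ 0.5667 -0.0335  0.008 ]
(330, 213) [ 0.591  -0.2303  0.008 ]
(270, 220) [ 0.5171 -0.2384  0.008 ]
(301, 240) [ 0.5509 -0.2264  0.105 ]
```

View pics/c2.png

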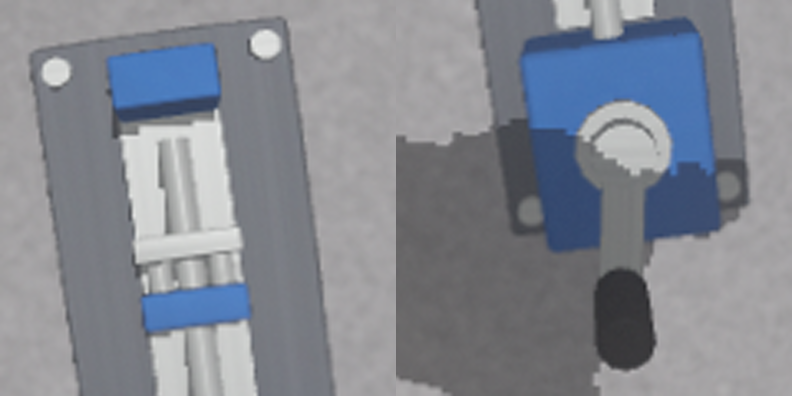

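Close view of the vise: fixed jaw at the top, gap about 40 mm, handle at -y. Yaw is about 6.7°, and the jaw-to-hub distance agrees with the stated 143 mm. Now to the rack for a near look.

Request:
drive_tool:
  rows:
    - {"dx": 1, "dy": -0.1, "dz": 0, "wx": 0, "wy": 0, "wz": 0.1, "hand": 85}
    - {"dx": 2, "dy": -0.25, "dz": 0, "wx": 0, "wy": 0, "wz": 0.2, "hand": 85}
    - {"dx": 3, "dy": -0.4, "dz": 0, "wx": 0, "wy": 0, "wz": 0.3, "hand": 85}
    - {"dx": 4, "dy": -0.5, "dz": 0, "wx": 0, "wy": 0, "wz": 0.4, "hand": 85}
    - {"dx": 5, "dy": -0.7, "dz": 0, "wx": 0, "wy": 0, "wz": 0.5, "hand": 85}
    - {"dx": 6, "dy": -0.8, "dz": 0, "wx": 0, "wy": 0, "wz": 0.6, "hand": 85}
    - {"dx": 7, "dy": -0.95, "dz": 0, "wx": 0, "wy": 0, "wz": 0.74, "hand": 85}
    - {"dx": 7.8, "dy": -1.06, "dz": 0, "wx": 0, "wy": 0, "wz": 0.74, "hand": 85}
    - {"dx": 7.8, "dy": -1.06, "dz": 0, "wx": 0, "wy": 0, "wz": 0.74, "hand": 85}
    - {"dx": 7.8, "dy": -1.06, "dz": 0, "wx": 0, "wy": 0, "wz": 0.74, "hand": 85}

```text
clock: 3.35
eef_pos: [0.4901, 0.2004, 0.2213]
tool_rot: [0.732, 0.681, -0.0, 0.0]
ft_force: [-0.0, -1.0, 0.4]
grip_width: 0.085
grasp_force: 0.0
```

```bash
python3 w.py w3 module_two
python3 - <<'E'
from h import *
import json
o=json.load(open('w3.json')); a=cv2.imread('pics/w3.png')
hsv=cv2.cvtColor(a,cv2.COLOR_BGR2HSV)
m=cv2.inRange(hsv,(12,110,100),(32,255,255))
n,l,s,c=cv2.connectedComponentsWithStats(m)
for i in range(1,n):
    if s[i][4]>20: print(s[i],c[i].round(1),at_z('wrist',*c[i],.084,o).round(4))
p=proj('wrist',(0.4896,.2549,.08),o); print(p)
E
```

```text
3.35 [0.4901 0.2004 0.2213] [[0.0729, 0.9973, 0.0002], [0.9973, -0.0729, -0.0005], [-0.0005, 0.0002, -1.0]] [ 3.880e-01  2.940e-01  1.150e-01  1.393e+00 -1.000e-03  2.032e+00]
module_two [278. 142.  62.  20.] 0.94
module_two [231.  32.  52.  52.] 0.7
[231   8  11  12 111] [236.1  13.5] [0.4558 0.3817 0.084 ]
[205  29  12  12 115] [210.7  34.4] [0.4306 0.364  0.084 ]
[493 105  21  27 365] [502.4 117.6] [0.7282 0.2754 0.084 ]
[255 138  11  11  90] [260.  142.9] [0.4685 0.2547 0.084 ]
[289 138  11  10  82] [294.1 142.5] [0.5001 0.2526 0.084 ]
[274 204   9  10  77] [277.9 208.4] [0.48  0.19  0.084]
(np.float64(282.65750211392685), np.float64(140.62729307658964))
```

View pics/w3.png

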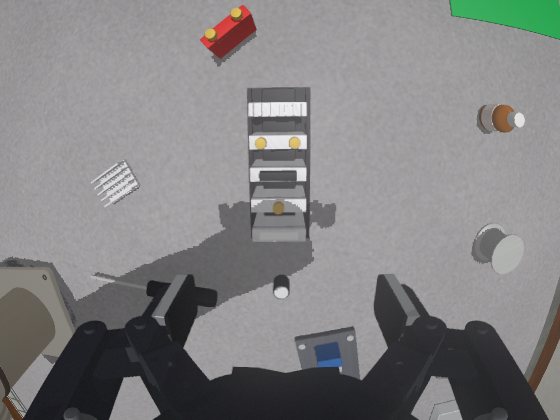

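Wrist view: module_two's connectors at (260,143) and (294,142), 31.7 mm apart as expected, with the red one far off at (228,30). Descending on it and closing on the narrow ends.

Request:
drive_tool:
  rows:
    - {"dx": 0.6, "dy": -0.1, "dz": 0.3, "wx": 0, "wy": 0, "wz": 0, "hand": 85}
    - {"dx": 1.06, "dy": -0.17, "dz": 0.8, "wx": 0, "wy": 0, "wz": 0, "hand": 85}
    - {"dx": 1.06, "dy": -0.17, "dz": 1.3, "wx": 0, "wy": 0, "wz": 0, "hand": 85}
    - {"dx": 1.06, "dy": -0.17, "dz": 1.5, "wx": 0, "wy": 0, "wz": 0, "hand": 85}
    - {"dx": 1.06, "dy": -0.17, "dz": 1.9, "wx": 0, "wy": 0, "wz": 0, "hand": 85}
    - {"dx": 1.06, "dy": -0.17, "dz": 2.3, "wx": 0, "wy": 0, "wz": 0, "hand": 85}
    - {"dx": 1.06, "dy": -0.17, "dz": 2.7, "wx": 0, "wy": 0, "wz": 0, "hand": 85}
    - {"dx": 1.06, "dy": -0.17, "dz": 3.1, "wx": 0, "wy": 0, "wz": 0, "hand": 85}
    - {"dx": 1.06, "dy": -0.17, "dz": 3.4, "wx": 0, "wy": 0, "wz": 0, "hand": 85}
    - {"dx": 1.06, "dy": -0.17, "dz": 3.48, "wx": 0, "wy": 0, "wz": 0, "hand": 85}
    - {"dx": 1.06, "dy": -0.17, "dz": 3.48, "wx": 0, "wy": 0, "wz": 0, "hand": 85}
    - {"dx": 1.06, "dy": -0.17, "dz": 3.48, "wx": 0, "wy": 0, "wz": 0, "hand": 65}
    - {"dx": 1.06, "dy": -0.17, "dz": 3.48, "wx": 0, "wy": 0, "wz": 0, "hand": 58}
    - {"dx": 1.06, "dy": -0.17, "dz": 3.48, "wx": 0, "wy": 0, "wz": 0, "hand": 54}
    - {"dx": 1.06, "dy": -0.17, "dz": 3.48, "wx": 0, "wy": 0, "wz": 0, "hand": 50}
    - {"dx": 1.06, "dy": -0.17, "dz": 3.48, "wx": 0, "wy": 0, "wz": 0, "hand": 45}
    - {"dx": 1.06, "dy": -0.17, "dz": 3.48, "wx": 0, "wy": 0, "wz": 0, "hand": 45}
    - {"dx": 1.06, "dy": -0.17, "dz": 3.48, "wx": 0, "wy": 0, "wz": 0, "hand": 45}

```text
clock: 5.25
eef_pos: [0.4858, 0.2538, 0.0472]
tool_rot: [0.733, 0.68, -0.0, 0.0]
ft_force: [0.1, 0.1, -0.4]
grip_width: 0.0449
grasp_force: 0.0
```

The fingers closed to 45 mm with no force, so nothing was gripped. Looking.

Run:
```python
from h import *
a=bot.camera('wrist'); b=bot.camera('side'); c=bot.camera('top')
x=cv2.resize(b[240:340,150:290],(490,350)); y=cv2.resize(c[180:280,120:260],(490,350))
cv2.imwrite('pics/g.png',np.vstack([np.hstack([cv2.resize(a,(467,350)),np.zeros((350,23,3),np.uint8)]),x])[:, :, ::-1][:600])
print(bot.get_obs()['grip_width'])
```

```text
0.0450120750655806
```

View pics/g.png

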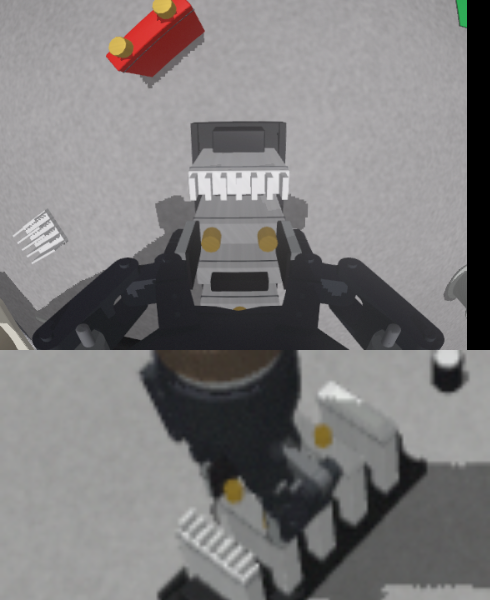

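The near view shows the fingers alongside module_two's connectors rather than on its ends; I'll project to see where the pads really are.

Run:
```python
from h import *
o=bot.get_obs(); a=save('wrist','w4.png'); b=save('side','s4.png'); t=save('top','t4.png')
hsv=cv2.cvtColor(a,cv2.COLOR_RGB2HSV)
m=cv2.inRange(hsv,(12,110,60),(32,255,255))
n,l,s,c=cv2.connectedComponentsWithStats(m)
for i in range(1,n):
    if s[i][4]>20: print(s[i],c[i].round(1),at_z('wrist',*c[i],.084,o).round(4))
for cam,im in(('wrist',a),('side',b)):
    for sx in(-.0225,.0225):
        for z in(.036,.055):
            p=o['eef_pos']+np.array([sx*.997,-sx*.073,0]); p[2]=z
            q=proj(cam,p,o); print(cam,sx,z,np.round(q)); cv2.circle(im,(int(q[0]),int(q[1])),1,(255,0,0) if z<.05 else (0,255,0),-1)
    for p in((.4685,.2547,.084),(.5001,.2526,.084)):
        q=proj(cam,p,o); print(cam,p,np.round(q));cv2.circle(im,(int(q[0]),int(q[1])),1,(255,0,255),-1)
big=np.vstack([cv2.resize(a[190:330,180:400],None,fx=2.5,fy=2.5),cv2.resize(b[250:340,190:290],(550,250*2))[:250]])
cv2.imwrite('pics/g2.png',np.hstack([cv2.resize(a[190:350,180:380],(400,320)),cv2.resize(b[250:340,190:290],(400,360))[:320]])[:,:,::-1])
```

```text
[183   0  28  23 516] [196.8   9.8] [0.4574 0.3804 0.084 ]
[130  44  30  25 568] [144.5  56.3] [0.4334 0.3644 0.084 ]
[241 273  24  29 531] [252.9 287.6] [0.469  0.2571 0.084 ]
[309 273  24  29 540] [320.2 287.1] [0.4999 0.255  0.084 ]
[280 368  15   5  47] [286.8 370.1] [0.4807 0.203  0.084 ]
wrist -0.0225 0.036 [251. 250.]
wrist -0.0225 0.055 [248. 264.]
wrist 0.0225 0.036 [326. 250.]
wrist 0.0225 0.055 [330. 264.]
wrist (0.4685, 0.2547, 0.084) [253. 292.]
wrist (0.5001, 0.2526, 0.084) [321. 292.]
side -0.0225 0.036 [232. 300.]
side -0.0225 0.055 [231. 296.]
side 0.0225 0.036 [217. 289.]
side 0.0225 0.055 [216. 285.]
side (0.4685, 0.2547, 0.084) [228. 288.]
side (0.5001, 0.2526, 0.084) [217. 279.]
```

View pics/g2.png

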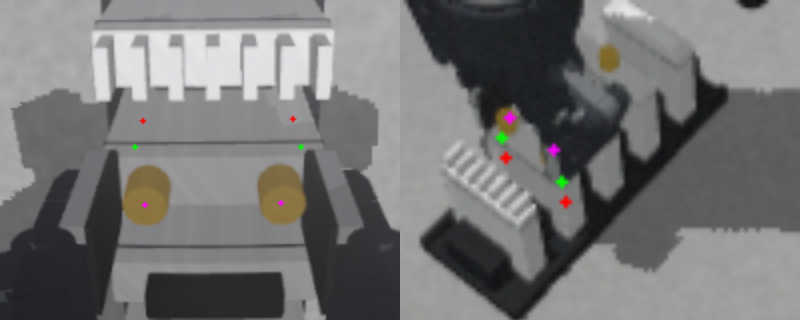

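In the side crop the finger sits higher than predicted, and the pad separation in the wrist picture also says the tips are at about 80 mm height, above the case top. The module has not moved. Checking the tool numbers.

Run:
```python
from h import *
print(bot.tip_extent, bot.get_obs()['eef_pos'],bot.get_obs()['ft_force'])
# fit pad tip position from w3 (open) : left tip inner (190,276), right (378,276); w4 (45mm) ~ (239,265),(331,265)
from scipy.optimize import least_squares
import json
o=json.load(open('w3.json'));P=np.array(o['eef_pos']);Rm=R.from_quat(o['tool_rot']).as_matrix()
for w,l,r in((.085,(190,276),(378,276)),(.045,(239,265),(331,265))):
    f=lambda q:np.r_[np.subtract(proj('wrist',P+Rm@[q[0],-w/2,q[1]],o),l),np.subtract(proj('wrist',P+Rm@[q[0],w/2,q[1]],o),r)]
    s=least_squares(f,[0.,0.]);print(w,s.x,s.fun)
```

```text
0.011 [0.48577133 0.25379772 0.04716223] [0.15301645 0.94976432 0.02782174]
0.085 [ 0.00919463 -0.04019135] [ 5.77900266  0.25031161  5.34809224 -0.26486276]
0.045 [ 0.00706439 -0.0235491 ] [ 4.75009104  0.10318183  4.01859562 -0.11364894]
```

Request:
drive_tool:
  rows:
    - {"dx": 0, "dy": 0, "dz": 0, "wx": 0, "wy": 0, "wz": 0, "hand": 70}
    - {"dx": 0, "dy": 0, "dz": 0, "wx": 0, "wy": 0, "wz": 0, "hand": 85}
    - {"dx": 0.03, "dy": -0.03, "dz": 0, "wx": 0, "wy": 0, "wz": 0, "hand": 85}
    - {"dx": 0.06, "dy": -0.06, "dz": 0, "wx": 0, "wy": 0, "wz": 0, "hand": 85}
    - {"dx": 0.06, "dy": -0.06, "dz": 0, "wx": 0, "wy": 0, "wz": 0, "hand": 85}
    - {"dx": 0.06, "dy": -0.06, "dz": 0.1, "wx": 0, "wy": 0, "wz": 0, "hand": 85}
    - {"dx": 0.06, "dy": -0.06, "dz": 0.2, "wx": 0, "wy": 0, "wz": 0, "hand": 85}
    - {"dx": 0.06, "dy": -0.06, "dz": 0.3, "wx": 0, "wy": 0, "wz": 0, "hand": 85}
    - {"dx": 0.06, "dy": -0.06, "dz": 0.4, "wx": 0, "wy": 0, "wz": 0, "hand": 85}
    - {"dx": 0.06, "dy": -0.06, "dz": 0.5, "wx": 0, "wy": 0, "wz": 0, "hand": 85}
    - {"dx": 0.06, "dy": -0.06, "dz": 0.5, "wx": 0, "wy": 0, "wz": 0, "hand": 85}

```text
clock: 6.65
eef_pos: [0.4823, 0.2566, 0.0211]
tool_rot: [0.733, 0.68, -0.001, -0.0]
ft_force: [-0.2, 0.1, -0.2]
grip_width: 0.0849
grasp_force: 0.0
```

Run:
```python
from h import *
o=bot.get_obs(); a=save('wrist','w5.png'); b=save('side','s5.png')
print(o['eef_pos'],o['ft_force'],o['grip_width'])
cv2.imwrite('pics/g3.png',np.hstack([cv2.resize(a[130:420,80:500],(420,290)),cv2.resize(b[250:340,190:290],(333,300))[:290]])[:,:,::-1])
```

```text
[0.48232117 0.25658545 0.02113273] [-0.24691557  0.08013704 -0.22697253] 0.08491100335453941
```

View pics/g3.png

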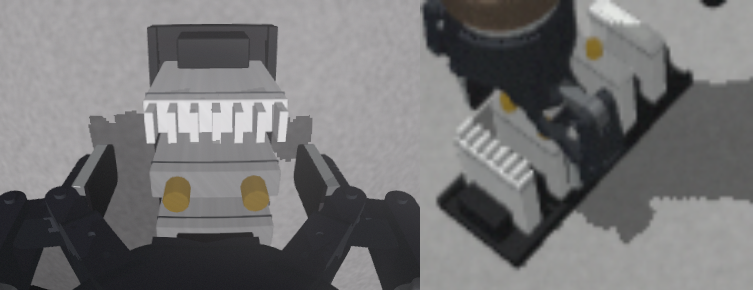

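Now the open fingers straddle the module's narrow ends (connectors at crop (177,194),(255,194)) with no force. Lower 12 mm more and close.

Request:
drive_tool:
  rows:
    - {"dx": 0, "dy": 0, "dz": 0.12, "wx": 0, "wy": 0, "wz": 0, "hand": 85}
    - {"dx": 0, "dy": 0, "dz": 0.24, "wx": 0, "wy": 0, "wz": 0, "hand": 85}
    - {"dx": 0, "dy": 0, "dz": 0.24, "wx": 0, "wy": 0, "wz": 0, "hand": 70}
    - {"dx": 0, "dy": 0, "dz": 0.24, "wx": 0, "wy": 0, "wz": 0, "hand": 62}
    - {"dx": 0, "dy": 0, "dz": 0.24, "wx": 0, "wy": 0, "wz": 0, "hand": 58}
    - {"dx": 0, "dy": 0, "dz": 0.24, "wx": 0, "wy": 0, "wz": 0, "hand": 55}
    - {"dx": 0, "dy": 0, "dz": 0.24, "wx": 0, "wy": 0, "wz": 0, "hand": 50}
    - {"dx": 0, "dy": 0, "dz": 0.24, "wx": 0, "wy": 0, "wz": 0, "hand": 50}
    - {"dx": 0, "dy": 0, "dz": 0.24, "wx": 0, "wy": 0, "wz": 0, "hand": 50}
    - {"dx": 0, "dy": 0, "dz": 0.24, "wx": 0, "wy": 0, "wz": 0, "hand": 50}

```text
clock: 7.75
eef_pos: [0.4836, 0.2572, 0.0107]
tool_rot: [0.733, 0.68, 0.001, 0.0]
ft_force: [0.7, -0.5, 4.5]
grip_width: 0.0554
grasp_force: 63.4
```

Gripped (55.4 mm, 63 N). Lifting straight up.

Request:
drive_tool:
  rows:
    - {"dx": 0, "dy": 0, "dz": -0.2, "wx": 0, "wy": 0, "wz": 0, "hand": 50}
    - {"dx": 0, "dy": 0, "dz": -0.4, "wx": 0, "wy": 0, "wz": 0, "hand": 50}
    - {"dx": 0, "dy": 0, "dz": -0.7, "wx": 0, "wy": 0, "wz": 0, "hand": 50}
    - {"dx": 0, "dy": 0, "dz": -1.1, "wx": 0, "wy": 0, "wz": 0, "hand": 50}
    - {"dx": 0, "dy": 0, "dz": -1.6, "wx": 0, "wy": 0, "wz": 0, "hand": 50}
    - {"dx": 0, "dy": 0, "dz": -2.1, "wx": 0, "wy": 0, "wz": 0, "hand": 50}
    - {"dx": 0, "dy": 0, "dz": -2.6, "wx": 0, "wy": 0, "wz": 0, "hand": 50}
    - {"dx": 0, "dy": 0, "dz": -3.1, "wx": 0, "wy": 0, "wz": 0, "hand": 50}
    - {"dx": 0, "dy": 0, "dz": -3.1, "wx": 0, "wy": 0, "wz": 0, "hand": 50}
    - {"dx": 0, "dy": 0, "dz": -3.1, "wx": 0, "wy": 0, "wz": 0, "hand": 50}

```text
clock: 8.75
eef_pos: [0.4827, 0.2571, 0.1656]
tool_rot: [0.733, 0.68, 0.0, -0.0]
ft_force: [0.4, 0.2, -1.3]
grip_width: 0.0551
grasp_force: 65.4
```

```bash
cat > con.py <<'E'
from h import *
import sys
# connectors in wrist pic: position in world for given z; also tool frame offset
o=bot.get_obs(); a=save('wrist',sys.argv[1]+'.png'); z=float(sys.argv[2])
Rm=R.from_quat(o['tool_rot']).as_matrix()
hsv=cv2.cvtColor(a,cv2.COLOR_RGB2HSV)
m=cv2.inRange(hsv,(12,110,60),(32,255,255))
n,l,s,c=cv2.connectedComponentsWithStats(m)
print(o['clock'],o['eef_pos'].round(4),Rm[:,1].round(4),o['grip_width'].round(4),o['joint_pos'].round(3))
for i in range(1,n):
    if s[i][4]>60: p=at_z('wrist',*c[i],z,o); print(s[i],c[i].round(1),p.round(4),'tool',(Rm.T@(p-o['eef_pos'])).round(4))
E
python3 con.py w6 .242
```

```text
Traceback (most recent call last):
  File "con.py", line 9, in <module>
    print(o['clock'],o['eef_pos'].round(4),Rm[:,1].round(4),o['grip_width'].round(4),o['joint_pos'].round(3))
                                                            ^^^^^^^^^^^^^^^^^^^^^
AttributeError: 'float' object has no attribute 'round'
```

```bash
sed -i "s/o\['grip_width'\].round(4)/round(o['grip_width'],4)/" con.py; python3 con.py w6 .239
```

```text
8.8 [0.4821 0.2567 0.1645] [ 0.9973 -0.0739 -0.0018] 0.0554 [0.489 0.354 0.051 1.27  0.    2.134]
[233  49  15  15 168] [240.3  56.4] [0.4748 0.3529 0.239 ] tool [ 0.0954 -0.0145 -0.0746]
[202  76  16  14 170] [209.6  82.6] [0.4655 0.3464 0.239 ] tool [ 0.0882 -0.0233 -0.0745]
[524 155  24  31 447] [534.3 169.5] [0.5735 0.3162 0.239 ] tool [ 0.066   0.0867 -0.0747]
[229 322  29  37 878] [243.6 340.2] [0.4652 0.2595 0.239 ] tool [ 0.0015 -0.0171 -0.0745]
[313 322  30  37 871] [326.7 340.2] [0.4952 0.2573 0.239 ] tool [ 0.0015  0.0129 -0.0745]
```

Module held centred in the tool, yaw as expected. Carrying it over the vise and turning it to the vise's yaw.

Request:
drive_tool:
  rows:
    - {"dx": -0.5, "dy": 0.1, "dz": 0, "wx": 0, "wy": 0, "wz": -0.2, "hand": 50}
    - {"dx": -1.2, "dy": 0.3, "dz": 0, "wx": 0, "wy": 0, "wz": -0.4, "hand": 50}
    - {"dx": -2, "dy": 0.5, "dz": 0, "wx": 0, "wy": 0, "wz": -0.7, "hand": 50}
    - {"dx": -2.8, "dy": 0.7, "dz": 0, "wx": 0, "wy": 0, "wz": -1, "hand": 50}
    - {"dx": -3.6, "dy": 0.9, "dz": 0, "wx": 0, "wy": 0, "wz": -1.3, "hand": 50}
    - {"dx": -4.4, "dy": 1.1, "dz": 0, "wx": 0, "wy": 0, "wz": -1.6, "hand": 50}
    - {"dx": -5.2, "dy": 1.3, "dz": 0, "wx": 0, "wy": 0, "wz": -1.9, "hand": 50}
    - {"dx": -5.9, "dy": 1.45, "dz": 0, "wx": 0, "wy": 0, "wz": -2.1, "hand": 50}
    - {"dx": -6.4, "dy": 1.55, "dz": 0, "wx": 0, "wy": 0, "wz": -2.19, "hand": 50}
    - {"dx": -6.64, "dy": 1.6, "dz": 0, "wx": 0, "wy": 0, "wz": -2.19, "hand": 50}
    - {"dx": -6.64, "dy": 1.6, "dz": 0, "wx": 0, "wy": 0, "wz": -2.19, "hand": 50}
    - {"dx": -6.64, "dy": 1.6, "dz": 0, "wx": 0, "wy": 0, "wz": -2.19, "hand": 50}

```text
clock: 10.05
eef_pos: [0.5376, -0.0791, 0.1644]
tool_rot: [0.664, 0.747, -0.0, -0.001]
ft_force: [0.1, -0.4, -0.7]
grip_width: 0.0557
grasp_force: 65.4
```

```bash
cat >> con.py <<'E'
m=cv2.inRange(hsv,(105,150,40),(125,255,255))
n,l,s,c=cv2.connectedComponentsWithStats(m)
for i in range(1,n):
    if s[i][4]>60:
        r=cv2.minAreaRect(np.argwhere(l==i)[:,::-1].astype(np.float32)); print('blue',s[i],[at_z('wrist',*p,.05,o)[:2].round(4) for p in cv2.boxPoints(r)])
E
python3 con.py w7 .239
```

```text
10.05 [ 0.5376 -0.0791  0.1644] [ 0.9931  0.117  -0.0017] 0.0557 [-1.460e-01  3.490e-01  4.400e-02  1.268e+00  1.000e-03  1.307e+00]
[100 314  22  21 254] [108.1 322.3] [ 0.4658 -0.0823  0.239 ] tool [ 0.0053 -0.0718 -0.0744]
[229 322  29  37 875] [243.6 340.2] [ 0.5205 -0.0792  0.239 ] tool [ 0.002  -0.0171 -0.0745]
[313 322  30  37 871] [326.8 340.2] [ 0.5503 -0.0757  0.239 ] tool [ 0.0019  0.0129 -0.0746]
[ 129  367   43   53 1051] [154.  400.3] [ 0.4807 -0.1253  0.239 ] tool [-0.0391 -0.0621 -0.0745]
blue [272 166  27  17 140] [array([ 0.5195, -0.0584]), array([ 0.5198, -0.0453]), array([ 0.5427, -0.0457]), array([ 0.5426, -0.0589])]
```

Run:
```python
from h import *
o=bot.get_obs(); a=cv2.imread('pics/w7.png'); hsv=cv2.cvtColor(a,cv2.COLOR_BGR2HSV)
m=cv2.inRange(hsv,(100,100,25),(130,255,255))
n,l,s,c=cv2.connectedComponentsWithStats(m)
for i in range(1,n):
    if s[i][4]>60:
        r=cv2.minAreaRect(np.argwhere(l==i)[:,::-1].astype(np.float32)); print('blue',s[i],np.percentile(hsv[...,2][l==i],[5,25,50,75,95]),[at_z('wrist',*p,.05,o)[:2].round(4) for p in cv2.boxPoints(r)])
V=hsv[150:200,262:302]
for r in range(0,50,2): print(150+r,V[r,8:34:6].tolist())
```

```text
blue [266 159  39  25 894] [114.   153.75 183.   187.   191.  ] [array([ 0.5142, -0.0403]), array([ 0.547 , -0.0364]), array([ 0.5497, -0.0577]), array([ 0.5164, -0.0616])]
blue [268 237  36  13 269] [102. 104. 112. 115. 117.] [array([ 0.5245, -0.1243]), array([ 0.5233, -0.1122]), array([ 0.5556, -0.1084]), array([ 0.5573, -0.1205])]
150 [[109, 15, 133], [114, 19, 134], [113, 17, 133], [120, 15, 134], [111, 19, 134]]
152 [[113, 17, 132], [116, 15, 132], [116, 15, 133], [115, 21, 135], [110, 17, 134]]
154 [[113, 16, 131], [113, 16, 130], [113, 17, 134], [114, 19, 133], [110, 17, 134]]
156 [[116, 14, 131], [116, 14, 131], [113, 17, 132], [116, 15, 132], [108, 19, 134]]
158 [[115, 22, 130], [109, 27, 130], [111, 25, 130], [113, 26, 129], [111, 25, 130]]
160 [[110, 116, 114], [110, 114, 116], [110, 114, 114], [110, 116, 114], [110, 116, 114]]
162 [[110, 116, 114], [109, 114, 114], [110, 118, 115], [110, 116, 114], [110, 118, 115]]
164 [[109, 129, 134], [109, 133, 140], [109, 133, 132], [109, 136, 144], [109, 139, 149]]
166 [[107, 150, 189], [107, 151, 189], [107, 147, 189], [107, 150, 19
[... 650 characters left out ...]

182 [[108, 148, 176], [108, 149, 175], [107, 149, 178], [107, 150, 179], [108, 147, 179]]
184 [[105, 16, 191], [107, 10, 185], [107, 10, 183], [102, 7, 182], [102, 7, 184]]
186 [[75, 3, 204], [60, 1, 204], [60, 1, 202], [75, 3, 202], [75, 2, 205]]
188 [[75, 3, 204], [75, 3, 204], [90, 1, 195], [75, 3, 202], [60, 1, 204]]
190 [[60, 3, 204], [60, 1, 203], [75, 4, 124], [90, 2, 122], [75, 3, 204]]
192 [[60, 3, 204], [75, 3, 204], [75, 3, 158], [90, 2, 158], [60, 1, 203]]
194 [[60, 1, 202], [60, 1, 203], [75, 3, 172], [60, 1, 180], [90, 1, 203]]
196 [[60, 3, 202], [75, 3, 203], [70, 4, 173], [60, 1, 180], [60, 1, 203]]
198 [[105, 4, 127], [105, 4, 128], [75, 3, 172], [30, 1, 179], [75, 3, 203]]
```

The fixed jaw's face midpoint re-measures at (0.533, -0.060) with yaw 6.7°. The module is within 1 mm of centre and about 18–22 mm in front of the face. Lowering.

Request:
drive_tool:
  rows:
    - {"dx": 0, "dy": 0, "dz": 0.5, "wx": 0, "wy": 0, "wz": 0, "hand": 50}
    - {"dx": 0, "dy": 0, "dz": 1, "wx": 0, "wy": 0, "wz": 0, "hand": 50}
    - {"dx": 0, "dy": 0, "dz": 1.5, "wx": 0, "wy": 0, "wz": 0, "hand": 50}
    - {"dx": 0, "dy": 0, "dz": 1.9, "wx": 0, "wy": 0, "wz": 0, "hand": 50}
    - {"dx": 0, "dy": 0, "dz": 2.2, "wx": 0, "wy": 0, "wz": 0, "hand": 50}
    - {"dx": 0, "dy": 0, "dz": 2.5, "wx": 0, "wy": 0, "wz": 0, "hand": 50}
    - {"dx": 0, "dy": 0, "dz": 2.7, "wx": 0, "wy": 0, "wz": 0, "hand": 50}
    - {"dx": 0, "dy": 0, "dz": 2.78, "wx": 0, "wy": 0, "wz": 0, "hand": 50}
    - {"dx": 0, "dy": 0, "dz": 2.78, "wx": 0, "wy": 0, "wz": 0, "hand": 50}
    - {"dx": 0, "dy": 0, "dz": 2.78, "wx": 0, "wy": 0, "wz": 0, "hand": 50}

```text
clock: 11.1
eef_pos: [0.5388, -0.0797, 0.0269]
tool_rot: [0.664, 0.747, 0.0, 0.0]
ft_force: [0.2, -0.4, -1.4]
grip_width: 0.0553
grasp_force: 65.4
```

```bash
python3 con.py w8 .097; python3 -c "
from h import *
o=bot.get_obs();print(o['ft_force'],o['ft_torque'],o['grasp_force'])"
```

```text
11.1 [ 0.5388 -0.0797  0.0269] [0.9931 0.1173 0.0012] 0.0553 [-0.147  0.469 -0.16   0.941  0.     1.306]
[228 321  30  39 898] [243.5 340.4] [ 0.5211 -0.0836  0.097 ] tool [-0.0018 -0.0179 -0.0701]
[313 322  30  37 885] [326.7 340.3] [ 0.5525 -0.0799  0.097 ] tool [-0.0018  0.0136 -0.0701]
[ 47 378  11  12  71] [ 51.3 383.1] [ 0.4134 -0.1443  0.097 ] tool [-0.0494 -0.1321 -0.0703]
blue [ 247  206   71   35 2368] [array([ 0.5148, -0.0448]), array([ 0.5469, -0.041 ]), array([ 0.5494, -0.0577]), array([ 0.5162, -0.0616])]
[ 0.60551211  0.45811553 -0.66988036] [0.00316125 0.03892045 0.04963893] 65.43556094169617
```

Request:
drive_tool:
  rows:
    - {"dx": 0, "dy": 0, "dz": 0.04, "wx": 0, "wy": 0, "wz": 0, "hand": 50}
    - {"dx": 0, "dy": 0, "dz": 0.08, "wx": 0, "wy": 0, "wz": 0, "hand": 50}
    - {"dx": 0, "dy": 0, "dz": 0.1, "wx": 0, "wy": 0, "wz": 0, "hand": 50}
    - {"dx": 0, "dy": 0, "dz": 0.1, "wx": 0, "wy": 0, "wz": 0, "hand": 50}

```text
clock: 11.55
eef_pos: [0.538, -0.08, 0.021]
tool_rot: [0.665, 0.747, -0.0, -0.0]
ft_force: [1.0, -0.1, 0.0]
grip_width: 0.055
grasp_force: 65.4
```

Request:
drive_tool:
  rows:
    - {"dx": 0, "dy": 0, "dz": 0.01, "wx": 0, "wy": 0, "wz": 0, "hand": 50}
    - {"dx": 0, "dy": 0, "dz": 0.01, "wx": 0, "wy": 0, "wz": 0, "hand": 50}
    - {"dx": 0, "dy": 0, "dz": 0.01, "wx": 0, "wy": 0, "wz": 0, "hand": 57}
    - {"dx": 0, "dy": 0, "dz": 0.01, "wx": 0, "wy": 0, "wz": 0, "hand": 62}
    - {"dx": 0, "dy": 0, "dz": 0.01, "wx": 0, "wy": 0, "wz": 0, "hand": 70}
    - {"dx": 0, "dy": 0, "dz": 0.01, "wx": 0, "wy": 0, "wz": 0, "hand": 78}
    - {"dx": 0, "dy": 0, "dz": 0.01, "wx": 0, "wy": 0, "wz": 0, "hand": 80}
    - {"dx": 0, "dy": 0, "dz": 0.01, "wx": 0, "wy": 0, "wz": 0, "hand": 80}
    - {"dx": 0, "dy": 0, "dz": -0.2, "wx": 0, "wy": 0, "wz": 0, "hand": 80}
    - {"dx": 0, "dy": 0, "dz": -0.6, "wx": 0, "wy": 0, "wz": 0, "hand": 80}
    - {"dx": 0, "dy": 0, "dz": -1.2, "wx": 0, "wy": 0, "wz": 0, "hand": 80}
    - {"dx": 0, "dy": 0, "dz": -2, "wx": 0, "wy": 0, "wz": 0, "hand": 80}
    - {"dx": 0, "dy": 0, "dz": -2.8, "wx": 0, "wy": 0, "wz": 0, "hand": 80}
    - {"dx": 0, "dy": 0, "dz": -3.6, "wx": 0, "wy": 0, "wz": 0, "hand": 80}
    - {"dx": 0, "dy": 0, "dz": -3.6, "wx": 0, "wy": 0, "wz": 0, "hand": 80}
    - {"dx": 0, "dy": 0, "dz": -3.6, "wx": 0, "wy": 0, "wz": 0, "hand": 80}

```text
clock: 13.15
eef_pos: [0.5391, -0.0801, 0.2032]
tool_rot: [0.665, 0.747, 0.001, 0.002]
ft_force: [-0.1, 0.3, -0.1]
grip_width: 0.08
grasp_force: 0.0
```

```bash
python3 con.py w9 .094
python3 - <<'E'
from h import *
a=save('top','t9.png');b=save('side','s9.png')
for n in('top','side'):
    for t in ('module_two','crank_grip'):
        for d in bot.look_for(n,t)[:3]: print(n,t,d['extent'],round(d['score'],2),at_z(n,*d['extent'][:2],.084))
E
```

```text
13.15 [ 0.5391 -0.0801  0.2032] [0.9932 0.1167 0.0037] 0.08 [-0.148  0.328  0.116  1.355  0.     1.306]
[261 201  11  13 108] [266.1 207.5] [ 0.5207 -0.0839  0.094 ] tool [-0.0015 -0.0191  0.1091]
[297 202  11  13 112] [302. 208.] [ 0.5524 -0.0808  0.094 ] tool [-0.0021  0.0127  0.1092]
[110 299  43  29 769] [126.8 312.4] [ 0.3755 -0.2225  0.094 ] tool [-0.1222 -0.1795  0.1086]
[ 125  373   41   45 1215] [143.2 395.7] [ 0.3759 -0.367   0.094 ] tool [-0.2658 -0.196   0.1087]
top module_two [107.2, 258.0, 34.7, 27.6] 0.96 [0.43537863 0.35811068 0.084     ]
top module_two [323.5, 187.8, 13.3, 34.7] 0.56 [ 0.53062399 -0.08156574  0.084     ]
top crank_grip [316.9, 194.1, 44.7, 46.4] 0.41 [ 0.51887072 -0.06638295  0.084     ]
side module_two [203.2, 349.5, 29.8, 20.7] 0.93 [0.4224591  0.38746899 0.084     ]
side module_two [290.2, 187.9, 20.6, 27.2] 0.62 [ 0.52116184 -0.06107513  0.084     ]
side crank_grip [408.4, 133.9, 21.1, 27.4] 0.67 [ 0.36091831 -0.43264479  0.084     ]
side crank_grip [315.9, 150.1, 18.3, 22.9] 0.58 [ 0.54240377 -0.22097101  0.084     ]
side crank_grip [296.6, 180.0, 59.2, 85.2] 0.35 [ 0.52314396 -0.09392224  0.084     ]
```

The module stands on the bed, measured at (0.537, -0.082): 1 mm off centre, mid-gap, connectors upright. Now to view the crank.

Request:
drive_tool:
  rows:
    - {"dx": -0.7, "dy": 0, "dz": 0, "wx": 0, "wy": 0, "wz": 0, "hand": 60}
    - {"dx": -1.5, "dy": -0.1, "dz": 0, "wx": 0, "wy": 0, "wz": 0, "hand": 45}
    - {"dx": -2.4, "dy": -0.2, "dz": 0, "wx": 0, "wy": 0, "wz": 0, "hand": 45}
    - {"dx": -3.3, "dy": -0.25, "dz": 0, "wx": 0, "wy": 0, "wz": 0, "hand": 45}
    - {"dx": -4, "dy": -0.25, "dz": 0, "wx": 0, "wy": 0, "wz": 0, "hand": 45}
    - {"dx": -4, "dy": -0.25, "dz": 0, "wx": 0, "wy": 0, "wz": 0, "hand": 45}
    - {"dx": -4, "dy": -0.25, "dz": 0, "wx": 0, "wy": 0, "wz": 0, "hand": 45}

```text
clock: 14.2
eef_pos: [0.5486, -0.2806, 0.2]
tool_rot: [0.665, 0.747, -0.0, -0.001]
ft_force: [-0.2, 0.1, -0.8]
grip_width: 0.0452
grasp_force: 0.0
```

Run:
```python
from h import *
import json
o=bot.get_obs(); a=save('wrist','w10.png'); g=cv2.cvtColor(a,cv2.COLOR_RGB2HSV)
print(o['eef_pos'],o['grip_width'])
ax=np.array([.5497,-.2015])
print('hub px',proj('wrist',(*ax,.066),o),'handle top guess',proj('wrist',(.555,-.246,.105),o))
m=((g[...,2]<60)*255).astype(np.uint8)
n,l,s,c=cv2.connectedComponentsWithStats(m)
for i in range(1,n):
    if s[i][4]>80: 
        r=cv2.minAreaRect(np.argwhere(l==i)[:,::-1].astype(np.float32)); print(s[i],c[i].round(1),at_z('wrist',*c[i],.084,o).round(4),np.round(r[0]),np.round(r[1]),round(r[2]))
for d in bot.look_for('wrist','crank_grip')[:3]: print(d['extent'],d['score'],at_z('wrist',*d['extent'][:2],.084,o))
# hub: bright low-sat circle near the guess
u,v=map(int,proj('wrist',(*ax,.066),o)); sub=cv2.cvtColor(a,cv2.COLOR_RGB2GRAY)[v-45:v+45,u-45:u+45]
h=cv2.HoughCircles(cv2.resize(sub,None,fx=3,fy=3,interpolation=cv2.INTER_CUBIC),cv2.HOUGH_GRADIENT,1,40,param1=120,param2=25,minRadius=20,maxRadius=60)
if h is not None:
    for x,y,r in h[0][:4]: p=(x/3+u-45,y/3+v-45); print('circ',np.round(p,1),r/3,at_z('wrist',*p,.066,o).round(4))
o2=json.load(open('w2.json')); print('w2 handle top',at_z('wrist',299.7,258,.105,o2),'mid',at_z('wrist',299.2,252.5,.084,o2))
```

```text
[ 0.54856933 -0.28059423  0.20001452] 0.04524611144471419
hub px (np.float64(298.8998966169675), np.float64(115.98702516641603)) handle top guess (np.float64(300.690797361904), np.float64(171.0302574078378))
[488  60  15  31 192] [495.   73.6] [ 0.7356 -0.1228  0.084 ] [496.  75.] [30. 14.] 85
[508  89  20  25 337] [518.2 100.6] [ 0.7704 -0.1417  0.084 ] [518. 101.] [24. 19.] 90
[   38   265   495   155 34234] [277.8 371.3] [ 0.5607 -0.4848  0.084 ] [285. 342.] [154. 494.] 90
[ 10 387  29  33 414] [ 23.4 402.9] [ 0.0825 -0.7308  0.084 ] [ 23. 403.] [12. 37.] 36
[122.1, 311.3, 34.1, 19.2] 0.91 [ 0.37368938 -0.42818077  0.084     ]
[296.1, 145.9, 30.0, 77.1] 0.56 [ 0.54968954 -0.22781216  0.084     ]
circ [299.2 117.5] 15.599999 [ 0.5501 -0.2029  0.066 ]
w2 handle top [ 0.54978385 -0.24471447  0.105     ] mid [ 0.55012797 -0.24832543  0.084     ]
```

Run:
```python
from h import *
o=bot.get_obs(); a=cv2.imread('pics/w10.png'); g=cv2.cvtColor(a,cv2.COLOR_BGR2HSV)[...,2]
for r in range(130,200,4): print(r,g[r,274:322:4])
m=((g<80)*255).astype(np.uint8); m[:,:270]=0;m[:,330:]=0;m[:130]=0;m[205:]=0
n,l,s,c=cv2.connectedComponentsWithStats(m)
for i in range(1,n):
    if s[i][4]>30: print(s[i],c[i],at_z('wrist',*c[i],.09,o))
for z in(.063,.105): print(proj('wrist',(.55,-.2475,z),o))
```

```text
130 [190 188 189 189 178 211 212 213 200 182 190 188]
134 [188 189 190 190 162 210 211 214 189 189 189 188]
138 [189 187 189 189 194 209 208 209 188 188 188 187]
142 [188 185 187 177 202 206 205 204 188 186 186 185]
146 [187 186 187 177 204 204 204 183 188 185 185 185]
150 [185 186 185 119 202 203 201 174 182 182 182 182]
154 [170 168 156 117 200 201 202 158 169 165 165 164]
158 [170 173 156 110  71  70  84 169 171 171 168 171]
162 [162 167 114  70  72  75  71 119 168 171 172 171]
166 [170 167 109  78  98 100  97  76 169 171 167 165]
170 [170 166 105  87  89  92  90  86 170 170 164 166]
174 [167 165 156  79  84  85  83  82 169 167 170 171]
178 [171 167 166  82  76  79  79  88 170 169 166 167]
182 [172 166 169 167 143 108 133 172 168 164 165 163]
186 [167 166 171 170 170 165 168 168 170 174 168 168]
190 [163 165 164 168 169 167 171 166 171 172 171 167]
194 [106 108 110 162 167 170 167 170 168 171 169 165]
198 [108 111 106 109 169 163 169 168 166 165 171 169]
[284 157  20  25 180] [292.15       167.66111111] [ 0.54868723 -0.24499357  0.09      ]
(np.float64(292.6473983975246), np.float64(165.91965161857644))
(np.float64(293.73257689079196), np.float64(173.7300940087363))
```

The handle's top disc is at (294.8,173), giving the handle at (0.5505,-0.247) and the axis at (0.550,-0.2027), 45 mm apart as specified. Descending and pinching.

Request:
drive_tool:
  rows:
    - {"dx": 0.35, "dy": 0.06, "dz": 0, "wx": 0, "wy": 0, "wz": 0, "hand": 50}
    - {"dx": 0.7, "dy": 0.12, "dz": 0.2, "wx": 0, "wy": 0, "wz": 0, "hand": 50}
    - {"dx": 0.7, "dy": 0.12, "dz": 0.6, "wx": 0, "wy": 0, "wz": 0, "hand": 50}
    - {"dx": 0.7, "dy": 0.12, "dz": 1, "wx": 0, "wy": 0, "wz": 0, "hand": 50}
    - {"dx": 0.7, "dy": 0.12, "dz": 1.5, "wx": 0, "wy": 0, "wz": 0, "hand": 50}
    - {"dx": 0.7, "dy": 0.12, "dz": 2, "wx": 0, "wy": 0, "wz": 0, "hand": 50}
    - {"dx": 0.7, "dy": 0.12, "dz": 2.4, "wx": 0, "wy": 0, "wz": 0, "hand": 50}
    - {"dx": 0.7, "dy": 0.12, "dz": 2.7, "wx": 0, "wy": 0, "wz": 0, "hand": 50}
    - {"dx": 0.7, "dy": 0.12, "dz": 2.93, "wx": 0, "wy": 0, "wz": 0, "hand": 50}
    - {"dx": 0.7, "dy": 0.12, "dz": 2.93, "wx": 0, "wy": 0, "wz": 0, "hand": 40}
    - {"dx": 0.7, "dy": 0.12, "dz": 2.93, "wx": 0, "wy": 0, "wz": 0, "hand": 30}
    - {"dx": 0.7, "dy": 0.12, "dz": 2.93, "wx": 0, "wy": 0, "wz": 0, "hand": 22}
    - {"dx": 0.7, "dy": 0.12, "dz": 2.93, "wx": 0, "wy": 0, "wz": 0, "hand": 16}
    - {"dx": 0.7, "dy": 0.12, "dz": 2.93, "wx": 0, "wy": 0, "wz": 0, "hand": 14}
    - {"dx": 0.7, "dy": 0.12, "dz": 2.93, "wx": 0, "wy": 0, "wz": 0, "hand": 14}
    - {"dx": 0.7, "dy": 0.12, "dz": 2.93, "wx": 0, "wy": 0, "wz": 0, "hand": 14}
    - {"dx": 0.7, "dy": 0.12, "dz": 2.93, "wx": 0, "wy": 0, "wz": 0, "hand": 14}

```text
clock: 16.0
eef_pos: [0.5519, -0.2448, 0.0561]
tool_rot: [0.665, 0.747, 0.001, 0.001]
ft_force: [-0.9, 1.0, 7.3]
grip_width: 0.0157
grasp_force: 58.5
```

Pinched (58 N). Trying the first 45° clockwise to see how it goes.

Request:
drive_tool:
  rows:
    - {"dx": 0.058, "dy": -0.228, "dz": -0.02, "wx": 0, "wy": 0, "wz": 0, "hand": 14}
    - {"dx": 0.172, "dy": -0.433, "dz": -0.02, "wx": 0, "wy": 0, "wz": 0, "hand": 14}
    - {"dx": 0.336, "dy": -0.601, "dz": -0.02, "wx": 0, "wy": 0, "wz": 0, "hand": 14}
    - {"dx": 0.336, "dy": -0.601, "dz": -0.02, "wx": 0, "wy": 0, "wz": 0, "hand": 14}

```text
clock: 16.4
eef_pos: [0.5195, -0.2305, 0.0562]
tool_rot: [0.664, 0.747, 0.001, 0.0]
ft_force: [1.2, 3.1, 1.8]
grip_width: 0.0161
grasp_force: 59.1
```

Run:
```python
from h import *
a=save('top','t11.png'); g=cv2.cvtColor(a,cv2.COLOR_RGB2HSV)
o=bot.get_obs(); print(o['eef_pos'],o['ft_force'],o['ft_torque'],o['grip_width'])
b=save('side','s11.png')
for n,f in(('side','s9.png'),('side','s11.png')):
    im=cv2.imread('pics/'+f); h=cv2.cvtColor(im,cv2.COLOR_BGR2HSV)
    m=cv2.inRange(h,(100,100,25),(130,255,255)); m[:,:255]=0;m[:,345:]=0;m[:130]=0;m[230:]=0
    k,l,s,c=cv2.connectedComponentsWithStats(m)
    for i in range(1,k):
        if s[i][4]>15: print(f,s[i],c[i].round(1))
```

```text
[ 0.51957016 -0.23061672  0.05620275] [0.68074974 3.62213607 3.10090892] [ 0.76341761 -0.27245992  0.02073796] 0.01557077283101623
s9.png [294 152  29  30 451] [308.2 167.7]
s9.png [298 179   5  11  30] [300.6 183.6]
s9.png [277 193  14  18 190] [283.5 201.6]
s11.png [294 152  29  30 421] [307.5 168.3]
s11.png [298 179   5  11  24] [300.4 183.8]
s11.png [277 193  14  18 190] [283.5 201.6]
```

Request:
drive_tool:
  rows:
    - {"dx": 0.313, "dy": -0.16, "dz": 0, "wx": 0, "wy": 0, "wz": 0, "hand": 14}
    - {"dx": 0.663, "dy": -0.188, "dz": 0, "wx": 0, "wy": 0, "wz": 0, "hand": 14}
    - {"dx": 0.997, "dy": -0.079, "dz": 0, "wx": 0, "wy": 0, "wz": 0, "hand": 14}
    - {"dx": 1.264, "dy": 0.149, "dz": 0, "wx": 0, "wy": 0, "wz": 0, "hand": 14}
    - {"dx": 1.424, "dy": 0.461, "dz": 0, "wx": 0, "wy": 0, "wz": 0, "hand": 14}
    - {"dx": 1.452, "dy": 0.812, "dz": 0, "wx": 0, "wy": 0, "wz": 0, "hand": 14}
    - {"dx": 1.343, "dy": 1.146, "dz": 0, "wx": 0, "wy": 0, "wz": 0, "hand": 14}
    - {"dx": 1.115, "dy": 1.413, "dz": 0, "wx": 0, "wy": 0, "wz": 0, "hand": 14}

```text
clock: 17.3
eef_pos: [0.5825, -0.1661, 0.0561]
tool_rot: [0.664, 0.748, -0.0, -0.001]
ft_force: [-3.3, 1.0, 7.0]
grip_width: 0.0159
grasp_force: 60.3
```

```bash
cat > st.py <<'E'
from h import *
import sys
o=bot.get_obs(); print(o['clock'],o['eef_pos'].round(4),o['ft_force'].round(1),o['grip_width'])
im=save('side',sys.argv[1]); h=cv2.cvtColor(im,cv2.COLOR_RGB2HSV)
for lo,hi,nm in(((100,100,25),(130,255,255),'blue'),((12,110,60),(32,255,255),'brass')):
    m=cv2.inRange(h,lo,hi); m[:,:255]=0;m[:,345:]=0;m[:130]=0;m[230:]=0
    k,l,s,c=cv2.connectedComponentsWithStats(m)
    for i in range(1,k):
        if s[i][4]>5: print(nm,s[i],c[i].round(1))
E
python3 st.py s12.png
```

```text
17.3 [ 0.5825 -0.1661  0.0561] [-3.3  1.   7. ] 0.015948397995027598
blue [294 153  29  29 428] [308.8 168. ]
blue [300 185   1   6   6] [300.  187.5]
blue [277 193  14  18 190] [283.5 201.6]
brass [282 174   4   5  17] [283.8 176. ]
brass [294 178   3   5  15] [295. 180.]
```

The sliding jaw is advancing behind the module. One more full turn.

Request:
drive_tool:
  rows:
    - {"dx": -0.312, "dy": 0.159, "dz": 0, "wx": 0, "wy": 0, "wz": 0, "hand": 14}
    - {"dx": -0.662, "dy": 0.187, "dz": 0, "wx": 0, "wy": 0, "wz": 0, "hand": 14}
    - {"dx": -0.997, "dy": 0.079, "dz": 0, "wx": 0, "wy": 0, "wz": 0, "hand": 14}
    - {"dx": -1.264, "dy": -0.149, "dz": 0, "wx": 0, "wy": 0, "wz": 0, "hand": 14}
    - {"dx": -1.423, "dy": -0.462, "dz": 0, "wx": 0, "wy": 0, "wz": 0, "hand": 14}
    - {"dx": -1.451, "dy": -0.812, "dz": 0, "wx": 0, "wy": 0, "wz": 0, "hand": 14}
    - {"dx": -1.343, "dy": -1.146, "dz": 0, "wx": 0, "wy": 0, "wz": 0, "hand": 14}
    - {"dx": -1.115, "dy": -1.413, "dz": 0, "wx": 0, "wy": 0, "wz": 0, "hand": 14}
    - {"dx": -0.802, "dy": -1.573, "dz": 0, "wx": 0, "wy": 0, "wz": 0, "hand": 14}
    - {"dx": -0.452, "dy": -1.601, "dz": 0, "wx": 0, "wy": 0, "wz": 0, "hand": 14}
    - {"dx": -0.118, "dy": -1.492, "dz": 0, "wx": 0, "wy": 0, "wz": 0, "hand": 14}
    - {"dx": 0.149, "dy": -1.264, "dz": 0, "wx": 0, "wy": 0, "wz": 0, "hand": 14}
    - {"dx": 0.309, "dy": -0.952, "dz": 0, "wx": 0, "wy": 0, "wz": 0, "hand": 14}
    - {"dx": 0.337, "dy": -0.601, "dz": 0, "wx": 0, "wy": 0, "wz": 0, "hand": 14}
    - {"dx": 0.228, "dy": -0.267, "dz": 0, "wx": 0, "wy": 0, "wz": 0, "hand": 14}
    - {"dx": 0, "dy": 0, "dz": 0, "wx": 0, "wy": 0, "wz": 0, "hand": 14}
    - {"dx": 0, "dy": 0, "dz": 0, "wx": 0, "wy": 0, "wz": 0, "hand": 14}

```text
clock: 19.05
eef_pos: [0.5847, -0.1685, 0.0563]
tool_rot: [0.665, 0.747, 0.001, 0.001]
ft_force: [4.6, 0.8, 4.1]
grip_width: 0.0159
grasp_force: 60.4
```

```bash
python3 st.py s13.png
```

```text
19.05 [ 0.5847 -0.1685  0.0563] [4.6 0.8 4.1] 0.015852906831575038
blue [294 153  29  29 436] [308.8 168. ]
blue [277 193  14  18 189] [283.6 201.7]
brass [280 177   4   6  18] [281.4 179.3]
brass [291 181   4   6  20] [292.5 183.5]
```

The module has been pushed about halfway to the fixed jaw. Continuing a quarter turn at a time.

Request:
drive_tool:
  rows:
    - {"dx": -0.312, "dy": 0.159, "dz": 0, "wx": 0, "wy": 0, "wz": 0, "hand": 14}
    - {"dx": -0.662, "dy": 0.187, "dz": 0, "wx": 0, "wy": 0, "wz": 0, "hand": 14}
    - {"dx": -0.997, "dy": 0.079, "dz": 0, "wx": 0, "wy": 0, "wz": 0, "hand": 14}
    - {"dx": -1.264, "dy": -0.149, "dz": 0, "wx": 0, "wy": 0, "wz": 0, "hand": 14}
    - {"dx": -1.264, "dy": -0.149, "dz": 0, "wx": 0, "wy": 0, "wz": 0, "hand": 14}

```text
clock: 19.6
eef_pos: [0.5813, -0.2342, 0.0562]
tool_rot: [0.666, 0.746, -0.001, 0.001]
ft_force: [0.5, -4.2, 4.1]
grip_width: 0.0161
grasp_force: 60.5
```

```bash
python3 st.py s14.png; python3 -c "
from h import *
X=np.array([.9932,.1167,0]);Y=np.array([-.1167,.9932,0]);O=np.array([.533,-.060,0])
for y in(-.0226,-.015,-.007):
  print(y,[np.round(proj('side',O+Y*y+X*(.001+s)+[0,0,.094]),1) for s in(-.016,.016)])"
```

```text
19.6 [ 0.5813 -0.2342  0.0562] [ 0.5 -4.2  4.1] 0.016130996026258754
blue [294 153  29  29 451] [308.3 167.7]
blue [277 193  14  18 190] [283.5 201.6]
brass [280 178   3   5  15] [281. 180.]
brass [291 182   4   5  17] [292.2 183.9]
-0.0226 [array([295.4, 179.9]), array([284.3, 175.7])]
-0.015 [array([294.1, 181.7]), array([282.9, 177.5])]
-0.007 [array([292.7, 183.7]), array([281.5, 179.5])]
```

The module is against the fixed jaw now. Turning another 30° and watching the force.

Request:
drive_tool:
  rows:
    - {"dx": -0.065, "dy": -0.1, "dz": 0, "wx": 0, "wy": 0, "wz": 0, "hand": 14}
    - {"dx": -0.12, "dy": -0.202, "dz": 0, "wx": 0, "wy": 0, "wz": 0, "hand": 14}
    - {"dx": -0.16, "dy": -0.315, "dz": 0, "wx": 0, "wy": 0, "wz": 0, "hand": 14}
    - {"dx": -0.184, "dy": -0.428, "dz": 0, "wx": 0, "wy": 0, "wz": 0, "hand": 14}
    - {"dx": -0.184, "dy": -0.428, "dz": 0, "wx": 0, "wy": 0, "wz": 0, "hand": 14}

```text
clock: 20.15
eef_pos: [0.5616, -0.2437, 0.0562]
tool_rot: [0.665, 0.747, -0.001, 0.0]
ft_force: [1.1, -1.9, 5.5]
grip_width: 0.0159
grasp_force: 60.6
```

Request:
drive_tool:
  rows:
    - {"dx": -0.005, "dy": -0.12, "dz": 0, "wx": 0, "wy": 0, "wz": 0, "hand": 14}
    - {"dx": -0.003, "dy": -0.235, "dz": 0, "wx": 0, "wy": 0, "wz": 0, "hand": 14}
    - {"dx": -0.003, "dy": -0.235, "dz": 0, "wx": 0, "wy": 0, "wz": 0, "hand": 14}

```text
clock: 20.45
eef_pos: [0.5497, -0.2446, 0.0561]
tool_rot: [0.665, 0.747, -0.0, -0.0]
ft_force: [1.6, -0.6, 7.0]
grip_width: 0.0158
grasp_force: 60.7
```

Request:
drive_tool:
  rows:
    - {"dx": 0.02, "dy": -0.12, "dz": 0, "wx": 0, "wy": 0, "wz": 0, "hand": 14}
    - {"dx": 0.058, "dy": -0.228, "dz": 0, "wx": 0, "wy": 0, "wz": 0, "hand": 14}
    - {"dx": 0.108, "dy": -0.334, "dz": 0, "wx": 0, "wy": 0, "wz": 0, "hand": 14}
    - {"dx": 0.108, "dy": -0.334, "dz": 0, "wx": 0, "wy": 0, "wz": 0, "hand": 14}

```text
clock: 20.85
eef_pos: [0.5326, -0.2402, 0.0561]
tool_rot: [0.664, 0.747, 0.0, -0.001]
ft_force: [1.7, 1.0, 7.1]
grip_width: 0.0159
grasp_force: 60.7
```

```bash
python3 st.py s15.png
```

```text
20.85 [ 0.5326 -0.2402  0.0561] [1.7 1.  7.1] 0.015870546182053795
blue [294 152  29  30 443] [308.  167.8]
blue [277 193  14  18 189] [283.6 201.7]
brass [280 178   3   5  15] [281. 180.]
brass [291 182   4   5  17] [292.2 183.9]
```

Request:
drive_tool:
  rows:
    - {"dx": 0.06, "dy": -0.1, "dz": 0, "wx": 0, "wy": 0, "wz": 0, "hand": 14}
    - {"dx": 0.14, "dy": -0.185, "dz": 0, "wx": 0, "wy": 0, "wz": 0, "hand": 14}
    - {"dx": 0.228, "dy": -0.267, "dz": 0, "wx": 0, "wy": 0, "wz": 0, "hand": 14}
    - {"dx": 0.228, "dy": -0.267, "dz": 0, "wx": 0, "wy": 0, "wz": 0, "hand": 14}

```text
clock: 21.3
eef_pos: [0.5243, -0.2348, 0.0564]
tool_rot: [0.665, 0.747, 0.001, 0.006]
ft_force: [16.2, -10.0, -6.1]
grip_width: 0.0158
grasp_force: 59.4
```

End stop reached (19 N against the move). Backing off the strain, releasing and lifting clear.

Request:
drive_tool:
  rows:
    - {"dx": -0.06, "dy": 0.05, "dz": 0, "wx": 0, "wy": 0, "wz": 0, "hand": 14}
    - {"dx": -0.07, "dy": 0.06, "dz": 0, "wx": 0, "wy": 0, "wz": 0, "hand": 14}
    - {"dx": -0.07, "dy": 0.06, "dz": 0, "wx": 0, "wy": 0, "wz": 0, "hand": 22}
    - {"dx": -0.07, "dy": 0.06, "dz": 0, "wx": 0, "wy": 0, "wz": 0, "hand": 35}
    - {"dx": -0.07, "dy": 0.06, "dz": 0, "wx": 0, "wy": 0, "wz": 0, "hand": 48}
    - {"dx": -0.07, "dy": 0.06, "dz": 0, "wx": 0, "wy": 0, "wz": 0, "hand": 50}
    - {"dx": -0.07, "dy": 0.06, "dz": -0.3, "wx": 0, "wy": 0, "wz": 0, "hand": 50}
    - {"dx": -0.07, "dy": 0.06, "dz": -0.8, "wx": 0, "wy": 0, "wz": 0, "hand": 50}
    - {"dx": -0.07, "dy": 0.06, "dz": -1.5, "wx": 0, "wy": 0, "wz": 0, "hand": 50}
    - {"dx": -0.07, "dy": 0.06, "dz": -2.3, "wx": 0, "wy": 0, "wz": 0, "hand": 50}
    - {"dx": -0.07, "dy": 0.06, "dz": -3.1, "wx": 0, "wy": 0, "wz": 0, "hand": 50}
    - {"dx": -0.07, "dy": 0.06, "dz": -3.1, "wx": 0, "wy": 0, "wz": 0, "hand": 50}
    - {"dx": -0.07, "dy": 0.06, "dz": -3.1, "wx": 0, "wy": 0, "wz": 0, "hand": 50}

```text
clock: 22.6
eef_pos: [0.5226, -0.2347, 0.2114]
tool_rot: [0.665, 0.747, 0.0, 0.001]
ft_force: [-0.4, 0.4, -0.6]
grip_width: 0.0502
grasp_force: 0.0
```

```bash
python3 st.py s16.png; python3 con.py w16 .094
python3 - <<'E'
from h import *
a=cv2.cvtColor(cv2.imread('pics/w16.png'),cv2.COLOR_BGR2RGB); o=bot.get_obs()
for z,p in((.105,'top'),):
    g=cv2.cvtColor(a,cv2.COLOR_RGB2HSV)[...,2]
    m=((g<85)*255).astype(np.uint8); m[:,:200]=0;m[:,360:]=0;m[225:]=0
    n,l,s,c=cv2.connectedComponentsWithStats(m)
    for i in range(1,n):
        if s[i][4]>60: print(s[i],c[i],at_z('wrist',*c[i],.09,o))
E
```

```text
22.6 [ 0.5226 -0.2347  0.2114] [-0.4  0.4 -0.6] 0.05019614584070455
blue [294 152  29  30 432] [307.7 168. ]
blue [277 193  14  18 189] [283.6 201.7]
brass [280 178   3   5  15] [281. 180.]
brass [291 182   4   5  17] [292.2 183.9]
22.65 [ 0.5218 -0.2343  0.2099] [ 0.9932  0.1167 -0.0016] 0.0502 [-0.422  0.386  0.217  1.404 -0.     1.032]
[301  16  12  13 127] [306.4  22.2] [ 0.5188 -0.0712  0.094 ] tool [0.1623 0.0162 0.116 ]
[337  17  13  14 125] [343.1  23.4] [ 0.5503 -0.067   0.094 ] tool [0.1627 0.048  0.1159]
[ 114  199   67  124 6969] [147.9 257. ] [ 0.3866 -0.3058  0.094 ] tool [-0.0553 -0.1424  0.1161]
blue [303  12  32   7 154] [array([ 0.5157, -0.0521]), array([ 0.5153, -0.0461]), array([ 0.5464, -0.0429]), array([ 0.5467, -0.0489])]
blue [304  53  20   9 119] [array([ 0.5222, -0.0991]), array([ 0.5213, -0.0908]), array([ 0.5399, -0.0881]), array([ 0.5408, -0.0964])]
[287  41  14  14  96] [293.09375     49.70833333] [ 0.50970927 -0.09697412  0.09      ]
[279 192  20  29 454] [288.39427313 206.20044053] [ 0.52208933 -0.23701975  0.09      ]
```

Module clamped, square and centred; the handle stayed where I left it and the gripper is clear. Handing in.

```bash
python3 -c "
from workcell import bot
print(bot.job_done())"
```

```text
the job is handed in; nothing more can be done
None
```

I handed the job in at about 22.7 s on the robot clock: the two-connector module stands connectors up in the blue vise, and I cranked the handle to the end stop and let go. The last pictures show it square and central against the fixed jaw. The clamp force wasn't measured, and I didn't re-check the other modules at the end.

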